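Set the seedlings up on the drip waterer

TASK

First turn the drip tap fully shut (clockwise), then stand every seedling pot from the cork mat upright in the grey watering tray and slide the tray along its runners until its filler cup is centred under the brass drip tip. Only then, if the needle of the moisture meter in the big ceramic pot is on the dry side (plain bar), turn the tap fully open (anticlockwise); if it is on the wet side (drop), leave the tap fully shut. Leave the spray bottle, the glass dish and the hand fork where they are.

Things in the scene. Friction and masses are not known exactly. Their poses are not given: they have to be found in the camera images.
- pot1: terracotta seedling pot with soil and a tiny sprout, 60 tall: foot 54 across, from 36 up a straight rim band 60 across, heavy at the foot; origin at the centre of its underside. May be absent
- pot2: terracotta seedling pot with soil and a tiny sprout, 60 tall: foot 54 across, from 36 up a straight rim band 60 across, heavy at the foot; origin at the centre of its underside. May be absent
- pot3: terracotta seedling pot with soil and a tiny sprout, 60 tall: foot 54 across, from 36 up a straight rim band 60 across, heavy at the foot; origin at the centre of its underside. May be absent
- pot4: terracotta seedling pot with soil and a tiny sprout, 60 tall: foot 54 across, from 36 up a straight rim band 60 across, heavy at the foot; origin at the centre of its underside. May be absent
- mat: fixed thin cork mat 200 x 200 x 2 on which the pots stand at the start; origin at the centre of its underside
- tray_floor (a point): centre of the inner floor of the watering tray: open grey plastic tray, 170 x 170 inside, walls 5 thick and 17 above the floor, floor 15 above the shelf; room for four pots, two by two. Its y axis is the sliding direction, towards the filler cup; x across. The tray cannot be lifted off its runners
- tray (a joint): position of the tray on its runners, 0 to 0.22 m, growing as it slides towards the filler cup's end (+y of tray_floor); light friction, stays where left, no catch at the right place
- tray_grip (a point): grip point of the tray's upright tab, at the end away from the filler cup, 46 above the shelf: tab 16 thick across the sliding direction, 60 long along it, its top 65 above the shelf
- cup (a point): centre of the mouth of the filler cup on the end of the tray: funnel 48 across, mouth 51 above the shelf
- tip (a point): lower end of the fixed brass drip tip, 120 above the shelf; it hangs from a steel arm (top 180 above the shelf) that runs from a riser on the far side of the tray, beside a white water tank 150 tall
- tap (a joint): angle of the drip tap, rad: 2.3 fully shut (clockwise seen from above, end stop), 0 fully open (anticlockwise, end stop); stays where left
- tap_grip (a point): grip point of the tap, on its upright axis, at the height to grip its bar from above; black knob 52 across with a bar grip 14 thick and 50 long, its top 74 above the shelf, on the end of the drip unit's grey base. Its x axis runs along the bar and turns with it
- needle (a joint): needle of the moisture meter, rad, -1 to 1: above 0 it leans to the wet side (raised drop mark), below 0 to the dry side (plain bar); within 0.15 of 0 either counts. It does not change
- meter: fixed big white ceramic plant pot, 136 across, 120 tall, with the round dial of the moisture meter (100 across) on a stem in it, tilted to face up and away from the robot, its top 195 above the shelf; origin at the centre of its underside
- sprayer: white spray bottle with trigger, 72 across, 205 tall; to be left alone; origin at the centre of its underside
- dish: small glass dish, 90 across, 30 tall; to be left alone; origin at the centre of its underside
- fork: steel hand fork with wooden handle, 240 long, lying; to be left alone; origin at its middle on the shelf, x towards the tines
Not all that is in view belongs to the job. What is shaped like the pot2 but green is not meant.

How it is judged:
By the outcome, as a careful person would: the job done as asked, in the order asked, and still so for the second after the job is handed in, with the robot touching nothing.
Of pot1, pot2, pot3, pot4 only 3 to 4 are there at a start; the rules pass over those that are not, and their reading is None.
At some moment in a run one of pot1, pot2, pot3, pot4 may be knocked a few centimetres aside while the robot is not near it.
It also fails if it takes over 210 s, if anything falls off the work surface, if the arm or the gripper's body presses on something with over 40 N, if the wrist force passes 120 N, or if a joint passes its speed limit or range.

ROBOT

A 6-joint arm with a two-finger parallel gripper is mounted at the origin on the work surface. World frame = base frame: x ahead of the robot, y to its left, z up, the work surface at z = 0. Lengths are in m, angles in rad, forces in N, time in s.
With the tool pointing down it reaches from about 0.35 to 0.85 m from the base axis. Payload 8.1 kg.
Tool frame: the origin (TCP) lies between the finger pads; the fingertips stand 25 mm ahead of it and the grasp point (between the pads) lies 6 mm ahead of it; z points along the fingers, y is the line along which they close (so a half turn about z gives the same grasp; the last joint's range is limited). The gripper opens to 93 mm and grips with 3 to 60 N. Pads are 15 mm wide; open, the fingers measure 128 mm over their backs; the gripper's body (75 mm by 188 mm) begins 65 mm behind the grasp point.
Start: joints at [-1.42, 0.13, 1.488, -0, 1.523, -0.085], TCP at [0.14, -0.583, 0.244] pointing down, gripper open.
Joint ranges: [-2.96, 2.96], [-0.89, 2.26], [0.02, 2.5], [-1.34, 4.48], [0, 2.73], [-2.66, 2.66]. Speed limits (rad/s): [2.39, 2.39, 2.79, 3.14, 3.14, 3.14].

INTERFACE

Orientations are given as a rotation vector (axis times angle).
In Python, from plant import robot gives the robot as it stands.
- The arm moves only by the tool arm_command, never from a script. Its argument "increments" is text: rows parted by semicolons, each of 5 numbers parted by spaces: the closure, from 0 (fully open) to 1 (shut), then the shift along the tool's x, y, z in mm, then the turn about the tool's z in rad. A call has 1 to 5 rows; each row is the pose to reach, as a shift and turn from the pose commanded when the call began, along the tool's axes at that moment; what a row does not reach only later rows make up. A row lasts 1/10 s, in which the tool goes at most 50 mm and 8.59 degrees, less where a joint would pass 70% of its speed; a pose out of reach is approached as far as the arm can. A call with a gripper value outside its range is refused whole. The fingers move at their own pace and stop on an object; "grip_force" is the grip in N (left out, the last holds). Time passes only in rows, so rows that repeat a pose let the fingers close. It gives the time, the measured TCP pose, the force, the opening and the grip force at its end, in the units of the state.
- robot.read_state(): the state, without advancing time (a new reading comes with each control period).
- robot.read_camera(name): name is "scene" or "top" or "wrist"; returns the picture (420x560x3 uint8, blue, green, red); there is no depth.
- robot.camera_model(name): a dict with "fx", "fy", "cx", "cy" (pixels), "eye" and "rotation" of the camera in the world. Camera axes: x right, y down, z forward; pixel columns grow to the right and rows downward; lengths in m; the calibration is good to about 2 mm. A picture is of the moment at which its call begins: read the wrist's pose just before it. camera_model takes no time and is no camera call; for the wrist camera it gives the pose at the moment of the call.
- robot.close_job(): hands the job in; it is judged then, once.
The state is a dict: "t": time; "q": joint angles; "dq": joint speeds; "joint_torque": joint torques, N m; "tool_pos": TCP position; "orientation": TCP orientation; "force": force on the tool from outside, world axes, zero at the start; "wrist_torque": the same for the moment, N m; "opening": finger opening in m; "gripper_force": force on a finger pad.
Only numpy, scipy, OpenCV 4.12 (cv2) and the standard library are available. Lean on these libraries where they do the work, as an engineer would, in place of code of your own. Each camera call takes 0.05 s, during which the arm holds its last target. There are 200 camera calls.

## Working session

There is one attempt and no reset: what is moved stays moved. The work goes in short steps, Python scripts to look and compute and a tool call to move; the robot and the scene stay as the last step left them, time stands still between calls to the robot, and variables do not carry over. Pictures are saved under pics/ and viewed, at most 17 in all, crops included, and the job is handed in when it is done.

Besides the shell and the picture viewer there is one more tool, called as name(argument=value, ...) on one line, values as JSON. arm_command: Moves the arm, as the interface text tells. Its arguments: {"type":"object","properties":{"increments":{"type":"string"},"grip_force":{"type":"number"}},"required":["increments"]}

```bash
ls; mkdir -p pics; cat > h.py <<'E'
import numpy as np, cv2
from plant import robot
from scipy.spatial.transform import Rotation as R
def snap(n,f):
    m=robot.camera_model(n); im=np.asarray(robot.read_camera(n)); cv2.imwrite('pics/'+f+'.png',im); 
    np.save('pics/'+f+'.npy',m,allow_pickle=True); return im,m
def load(f): return cv2.imread('pics/'+f+'.png'), np.load('pics/'+f+'.npy',allow_pickle=True).item()
def ray(m,u,v):
    d=np.array(m['rotation'])@np.array([(u-m['cx'])/m['fx'],(v-m['cy'])/m['fy'],1]); return np.array(m['eye']),d
def atz(m,u,v,z):
    e,d=ray(m,u,v); return e+d*(z-e[2])/d[2]
def tri(*obs):
    A=np.zeros((3,3));b=np.zeros(3)
    for m,u,v in obs:
        e,d=ray(m,u,v);d=d/np.linalg.norm(d);P=np.eye(3)-np.outer(d,d);A+=P;b+=P@e
    x=np.linalg.solve(A,b); return x
def proj(m,p):
    c=np.array(m['rotation']).T@(np.array(p)-np.array(m['eye'])); return m['fx']*c[0]/c[2]+m['cx'],m['fy']*c[1]/c[2]+m['cy']
def crop(f,u0,v0,u1,v1,s,o):
    im=cv2.imread('pics/'+f+'.png')[v0:v1,u0:u1]; cv2.imwrite('pics/'+o+'.png',cv2.resize(im,None,fx=s,fy=s,interpolation=cv2.INTER_CUBIC))
def togo(p,yaw=None):
    "increment in tool axes (mm) to bring TCP to p; tool x,y directions"
    s=robot.read_state(); r=R.from_rotvec(s['orientation']); 
    return (r.inv().apply(np.array(p)-s['tool_pos'])*1000).round(1)
E
python3 - <<'E'
from h import *
np.set_printoptions(precision=4,suppress=True)
for n in('scene','top','wrist'):
    im,m=snap(n,n+'0'); print(n,m)
s=robot.read_state(); print(s); print(R.from_rotvec(s['orientation']).as_matrix())
E
```

```text
pics
scene {'fx': 415.34107249019434, 'fy': 415.34107249019434, 'cx': 282.86352304034904, 'cy': 204.47698832943107, 'eye': array([ 0.8324, -0.5576,  0.9925]), 'rotation': array([-2.4361, -0.745 ,  0.229 ])}
top {'fx': 487.92269932391935, 'fy': 487.92269932391935, 'cx': 276.4694339663089, 'cy': 213.2372518465019, 'eye': array([ 0.4102, -0.0587,  1.3426]), 'rotation': array([-2.1342,  2.1966, -0.0885])}
wrist {'fx': 306.2501633341845, 'fy': 306.2501633341845, 'cx': 276.30634525498516, 'cy': 209.3330914090342, 'eye': array([ 0.2159, -0.5649,  0.3842]), 'rotation': array([ 2.2847, -1.799 , -0.2572])}
{'t': 0.15, 'q': array([-1.4204,  0.131 ,  1.489 , -0.    ,  1.523 , -0.0854]), 'dq': array([-0.0009, -0.0023, -0.0034, -0.0012,  0.0008,  0.001 ]), 'joint_torque': array([ -0.0004, -56.0476, -49.2335,   0.0768,   0.0307,  -0.0001]), 'tool_pos': array([ 0.1401, -0.583 ,  0.2428]), 'orientation': array([-3.1184, -0.3694,  0.0001]), 'force': array([-0.1531,  0.3828, -0.1759]), 'wrist_torque': array([-0.0244, -0.0284,  0.0278]), 'gripper_force': 0.0, 'opening': 0.09315702702319544}
[[ 0.9723  0.2336 -0.0002]
 [ 0.2336 -0.9723  0.0014]
 [ 0.0001 -0.0014 -1.    ]]
```

View pics/scene0.png

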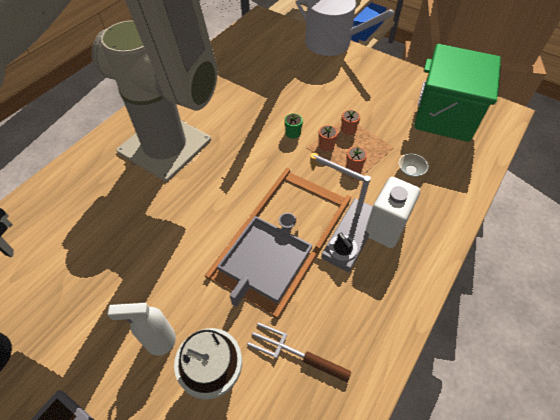

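View pics/top0.png

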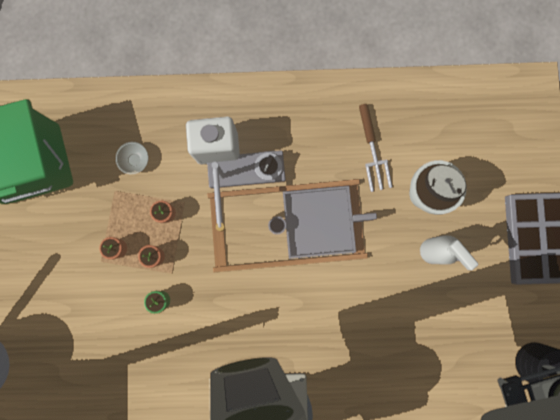

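Top view: three terracotta pots on the mat at top px (161,211), (111,248) and (150,257). The lookalike is the green pot at (156,301), which is off the mat. The tap is at (268,166), the cup at (278,226), the tip near (220,228), the tab at (365,217) and the meter at (440,185).

```bash
sed -i "s/np.array(m\['rotation'\])/R.from_rotvec(m['rotation']).as_matrix()/g" h.py
python3 - <<'E'
from h import *
crop('top0',90,130,290,320,4,'a'); a=cv2.imread('pics/a.png'); cv2.imwrite('pics/a.png',cv2.resize(a,(600,570)))
crop('scene0',200,90,400,310,2.7,'b')
for f in('top0','scene0'):
  im,m=load(f)
  print(f,[np.round(proj(m,p)) for p in([0,0,0],[.5,0,0],[.5,.3,0])])
t=load('top0')[1]
for n,u,v,z in[('p',161,211,.06),('p',111,248,.06),('p',150,257,.06),('tap',268,166,.074),('tip',220,228,.12),('cup',278,226,.051),('tab',365,217,.065),('meter',440,185,.12)]: print(n,atz(t,u,v,z).round(3))
E
```

```text
top0 [array([267., 415.]), array([262., 228.]), array([153., 231.])]
scene0 [array([164., 145.]), array([294., 218.]), array([345., 152.])]
p [0.549 0.264 0.06 ]
p [0.454 0.396 0.06 ]
p [0.428 0.293 0.06 ]
tap [ 0.658 -0.024  0.074]
tip [0.495 0.1   0.12 ]
cup [ 0.5   -0.045  0.051]
tab [ 0.516 -0.274  0.065]
meter [ 0.587 -0.457  0.12 ]
```

View pics/a.png

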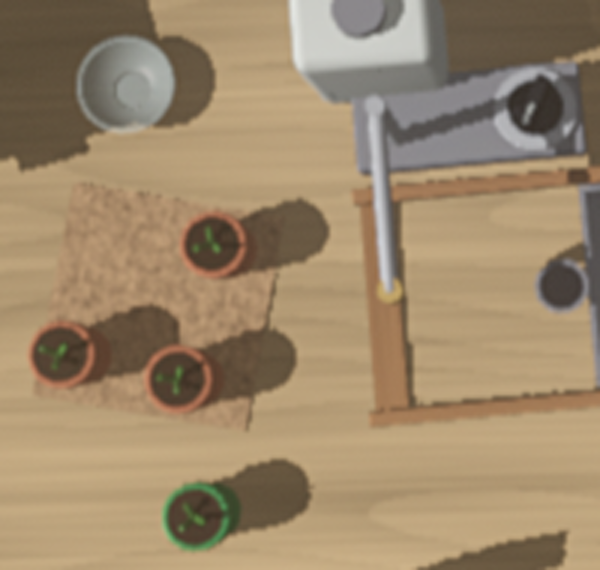

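View pics/b.png

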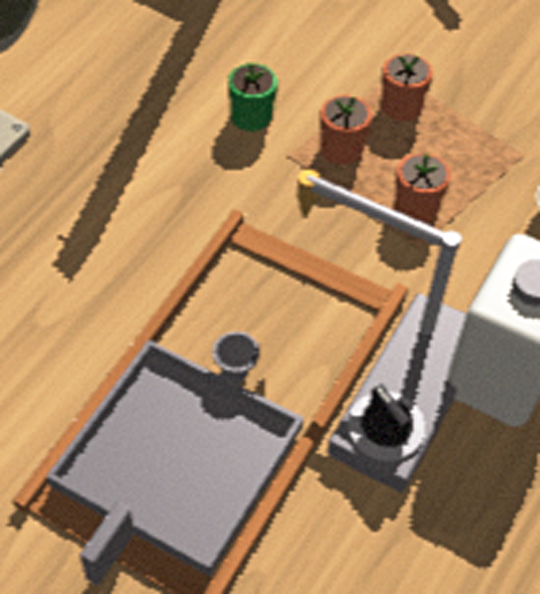

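```bash
python3 - <<'E'
from h import *
np.set_printoptions(precision=4,suppress=True)
T=load('top0')[1];S=load('scene0')[1]
a=lambda u,v:(T,90+u/3,130+v/3); b=lambda u,v:(S,200+u/2.7,90+v/2.7)
for n,x,y in[('p1',(215,245),(423,174)),('p2',(64,356),(407,73)),('p3',(180,379),(346,115)),('tip',(389,292),(308,179)),('cup',(562,284),(237,353))]:
    p=tri(a(*x),b(*y)); print(n,p,np.round(np.subtract(proj(T,p),a(*x)[1:]),1))
print(atz(*a(562,284),.051),atz(*b(237,353),.051))
print(atz(*b(378,390),.074),atz(*b(408,425),.074),atz(*a(535,107),.074))
# rails far/near edges
for u,v in((360,195),(600,172),(375,420),(600,398)): print('rail',atz(*a(u,v),.01))
im=np.vstack([cv2.resize(load('top0')[0][140:200,235:305],(560,480),interpolation=2)])
s=cv2.resize(load('top0')[0][150:230,410:480],(420,480),interpolation=2)
c=cv2.resize(load('scene0')[0][220:265,315:370],(586,480),interpolation=2)
d=cv2.resize(load('scene0')[0][325:400,170:245],(480,480),interpolation=2)
cv2.imwrite('pics/c.png',cv2.resize(np.vstack([np.hstack([im,c]),cv2.resize(np.hstack([s,d]),(1146,480))]),(780,600)))
E
```

```text
p1 [0.5493 0.2646 0.0539] [-0.5 -0.7]
p2 [0.4551 0.4007 0.0498] [-0.6 -0.8]
p3 [0.4314 0.2965 0.0527] [-0.5 -0.6]
tip [0.4943 0.0953 0.169 ] [-0.4 -0.5]
cup [ 0.5055 -0.0428  0.0432] [-0.3 -0.3]
[ 0.504  -0.0436  0.051 ] [ 0.509  -0.0464  0.051 ]
[ 0.6512 -0.0185  0.074 ] [ 0.6931 -0.0359  0.074 ] [ 0.6589 -0.0246  0.074 ]
rail [0.5944 0.1403 0.01  ]
rail [ 0.6091 -0.081   0.01  ]
rail [0.3884 0.1298 0.01  ]
rail [ 0.4025 -0.0746  0.01  ]
```

View pics/c.png

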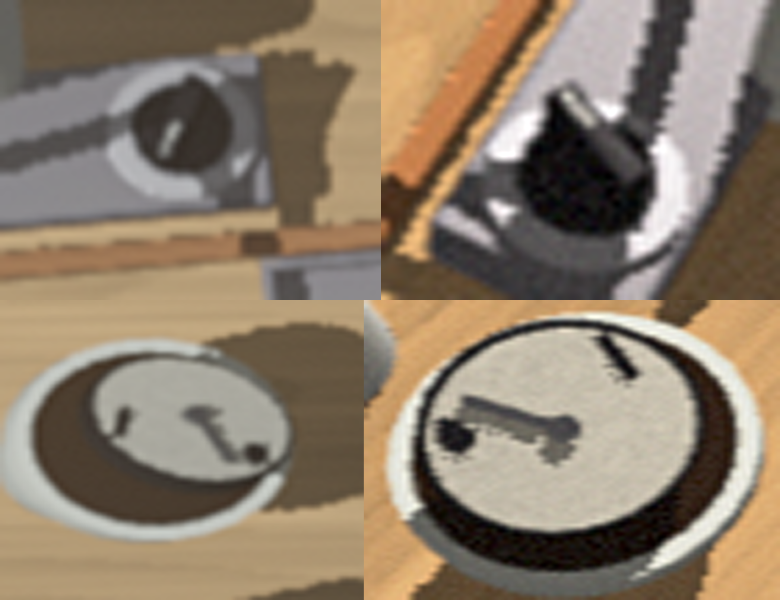

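The dial's needle lies close to the round drop in both views, so it reads wet and the tap stays shut. The tap bar lies at about -22° in the world. I'll move above the tap and measure it with the wrist camera.

arm_command(increments="0 41 -27 -10; 0 82 -54 -20; 0 123 -81 -30; 0 164 -108 -40; 0 205 -135 -50")

```text
validation failed for argument at $.in...
```

arm_command(increments="0 41 -27 -10 0; 0 82 -54 -20 0; 0 123 -81 -30 0; 0 164 -108 -40 0; 0 205 -135 -50 0")

```text
t: 0.65
tool_pos: [0.3085, -0.4029, 0.2937]
orientation: [-3.12, -0.369, 0.0]
force: [0.3, -0.7, -0.3]
opening: 0.0935
gripper_force: 0.0
```

arm_command(increments="0 41 -27 0 0; 0 82 -54 0 0; 0 123 -81 0 0; 0 164 -108 0 0; 0 205 -135 0 0")

```text
t: 1.15
tool_pos: [0.4764, -0.2236, 0.2934]
orientation: [3.12, 0.37, -0.0]
force: [0.1, -1.3, -0.2]
opening: 0.0931
gripper_force: 0.0
```

arm_command(increments="0 41 -27 0 0; 0 82 -54 0 0; 0 120 -75 0 0; 0 130 -95 0 0; 0 130 -95 0 0")

```text
t: 1.65
tool_pos: [0.5804, -0.0996, 0.2926]
orientation: [-3.118, -0.376, 0.002]
force: [-0.8, -0.5, -0.2]
opening: 0.0932
gripper_force: 0.0
```

```bash
python3 - <<'E'
from h import *
s=robot.read_state(); print(s['t'],s['tool_pos'],s['q'])
im,m=snap('wrist','w1'); print(proj(m,[.659,-.025,.074]))
T=load('top0')[1];S=load('scene0')[1]
# tank corners top z=.15 / base
for u,v in((295,0),(310,95),(447,80),(430,0)): print('top a',atz(T,90+u/3,130+v/3,.15).round(3))
for u,v in((512,238),(452,395),(508,425)): print('b',atz(S,200+u/2.7,90+v/2.7,.15).round(3),atz(S,200+u/2.7,90+v/2.7,.0).round(3))
E
```

```text
1.65 [ 0.5803723  -0.09963944  0.29264747] [-2.57603182e-01  8.63263554e-02  1.44681254e+00  8.68963865e-04
  1.60999674e+00  1.07348010e+00]
(np.float64(227.922573847662), np.float64(104.65216723595661))
top a [0.741 0.171 0.15 ]
top a [0.66 0.16 0.15]
top a [0.669 0.046 0.15 ]
top a [0.737 0.058 0.15 ]
b [0.689 0.157 0.15 ] [0.664 0.284 0.   ]
b [ 0.722 -0.031  0.15 ] [0.702 0.062 0.   ]
b [ 0.776 -0.031  0.15 ] [0.765 0.063 0.   ]
```

arm_command(increments="0 0 0 0 -0.148; 0 0 0 0 -0.296; 0 0 0 0 -0.444; 0 0 0 0 -0.592; 0 0 0 0 -0.74")

```text
t: 2.2
tool_pos: [0.579, -0.1043, 0.2936]
orientation: [2.772, 1.479, -0.001]
force: [-0.3, 0.5, 0.2]
opening: 0.0932
gripper_force: 0.0
```

arm_command(increments="0 0 0 0 -0.148; 0 0 0 0 -0.296; 0 0 0 0 -0.444; 0 0 0 0 -0.592; 0 0 0 0 -0.74")

```text
t: 2.7
tool_pos: [0.5789, -0.1044, 0.2936]
orientation: [2.049, 2.381, -0.001]
force: [-0.8, 0.0, -0.3]
opening: 0.093
gripper_force: 0.0
```

arm_command(increments="0 0 0 0 -0.148; 0 0 0 0 -0.296; 0 0 0 0 -0.444; 0 0 0 0 -0.592; 0 0 0 0 -0.74")

```text
t: 3.2
tool_pos: [0.5789, -0.1044, 0.2936]
orientation: [-1.05, -2.961, 0.001]
force: [0.2, 0.4, -0.3]
opening: 0.0931
gripper_force: 0.0
```

arm_command(increments="0 0 0 0 -0.148; 0 0 0 0 -0.296; 0 0 0 0 -0.3; 0 0 0 0 -0.3; 0 0 0 0 -0.3")

```text
t: 3.7
tool_pos: [0.5794, -0.1033, 0.2936]
orientation: [0.609, 3.082, -0.0]
force: [0.9, -0.3, 0.5]
opening: 0.093
gripper_force: 0.0
```

```bash
python3 - <<'E'
from h import *
s=robot.read_state(); print(s['t'],s['tool_pos'],s['q'],R.from_rotvec(s['orientation']).as_matrix()[:,0])
im,m=snap('wrist','w2'); print(proj(m,[.659,-.025,.074]))
a,_=load('w1');cv2.imwrite('pics/w12.png',np.hstack([cv2.resize(a,(400,300)),cv2.resize(im,(400,300))]))
E
```

```text
3.7 [ 0.57940401 -0.1033128   0.29358523] [-2.63477411e-01  8.38428313e-02  1.44774676e+00 -1.35690077e-04
  1.60995703e+00 -1.44424387e+00] [-9.24895681e-01  3.80220956e-01 -6.27744857e-05]
(np.float64(359.0962535349813), np.float64(221.91875062217744))
```

View pics/w12.png

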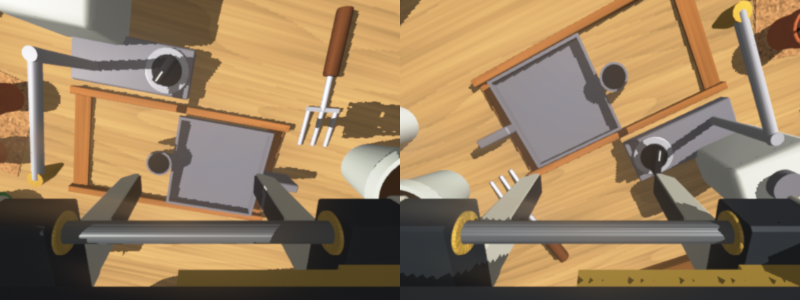

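```bash
python3 - <<'E'
from h import *
a,_=load('w1');b,_=load('w2')
f=lambda im,u,v,w,h,s:cv2.resize(im[v:v+h,u:u+w],(w*s,h*s),interpolation=2)
t=np.hstack([f(a,110,0,130,130,3),f(b,430,170,130,130,3)])
l=np.hstack([f(a,20,215,130,65,3),f(b,430,0,130,65,3)])
cv2.imwrite('pics/d.png',np.vstack([t,l])[:600])
E
```

```text
(no output)
```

View pics/d.png

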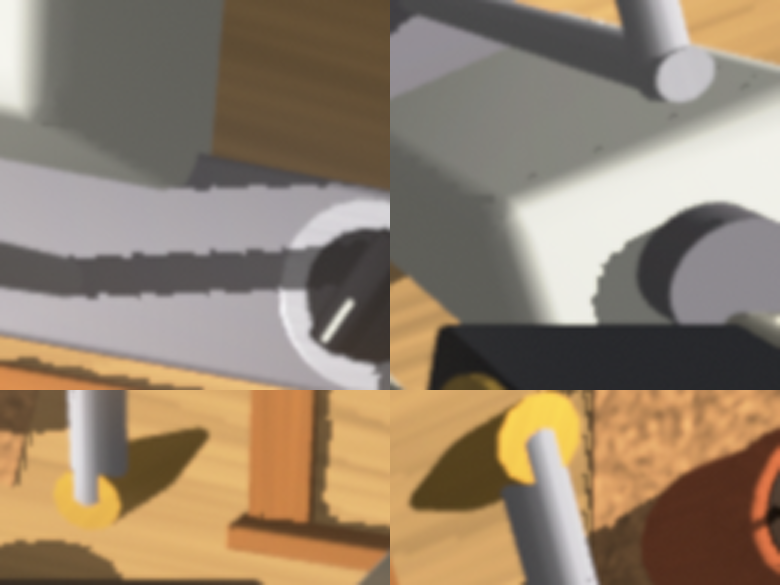

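```bash
python3 - <<'E'
from h import *
np.set_printoptions(precision=4,suppress=True)
a,A=load('w1');b,B=load('w2')
T=load('top0')[1];S=load('scene0')[1]
print('tank top',tri((A,121.7,36.7),(B,470,236.7)))
print('tank base',atz(A,171.7,62,0),atz(A,171.7,62,.02), atz(B,432,258,0))
print('tip',tri((A,49,251),(B,479.3,15.7)),tri((A,49,251),(B,479.3,15.7),(T,219.7,227.3),(S,314,156.3)))
f=lambda im,u,v,w,h,s:cv2.resize(im[v:v+h,u:u+w],(w*s,h*s),interpolation=2)
cv2.imwrite('pics/e.png',np.vstack([np.hstack([f(a,195,65,66,70,6),f(b,325,185,66,70,6)])]))
E
```

```text
tank top [0.6915 0.067  0.1368]
tank base [0.6936 0.0675 0.    ] [0.6918 0.0606 0.02  ] [0.7893 0.0713 0.    ]
tip [0.4958 0.0923 0.1779] [0.4947 0.0944 0.1732]
```

View pics/e.png

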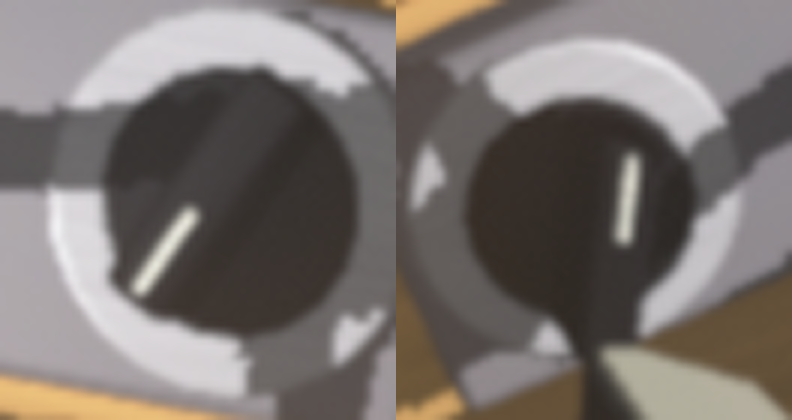

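```bash
python3 - <<'E'
from h import *
np.set_printoptions(precision=4,suppress=True)
a,A=load('w1');b,B=load('w2')
a=lambda x,y:(A,195+x/6,65+y/6); b=lambda x,y:(B,325+(x-396)/6,185+y/6)
o=tri(a(140,292),b(632,155)); i=tri(a(193,212),b(624,240)); print(o,i,np.degrees(np.arctan2(*(o-i)[1::-1])),np.linalg.norm(o-i))
for z in(.045,.05,.055): print('knob',z,atz(*a(232,200),z),atz(*b(580,212),z))
for z in(.02,.03,.04): print('ring',z,atz(*a(222,205),z),atz(*b(578,198),z))
d=(o-i)/np.linalg.norm(o-i)
for r in(o,): print('axis if outer end 23mm', o-d*.023, o-d*.0245)
E
```

```text
[ 0.6471 -0.0157  0.0754] [ 0.6632 -0.023   0.0772] 155.7497940881648 0.017791073597464912
knob 0.045 [ 0.6679 -0.0257  0.045 ] [ 0.6673 -0.0247  0.045 ]
knob 0.05 [ 0.6677 -0.0265  0.05  ] [ 0.6653 -0.0253  0.05  ]
knob 0.055 [ 0.6676 -0.0272  0.055 ] [ 0.6632 -0.0259  0.055 ]
ring 0.02 [ 0.6672 -0.0203  0.02  ] [ 0.674  -0.0209  0.02  ]
ring 0.03 [ 0.6669 -0.0218  0.03  ] [ 0.67   -0.0221  0.03  ]
ring 0.04 [ 0.6666 -0.0233  0.04  ] [ 0.666  -0.0234  0.04  ]
axis if outer end 23mm [ 0.668  -0.0251  0.0777] [ 0.6693 -0.0258  0.0779]
```

The tap axis is at about (0.667, -0.025), the bar at 155.7°, and the bar top at about 0.075. The tank corner at about (0.692, 0.065) leaves no room for the gripper body at a square grasp. I'll come in turned about 30° clockwise, so that closing aligns the bar in the shutting direction.

arm_command(increments="0 -17 35 0 0; 0 -34 70 0 0; 0 -51 106 0 0; 0 -51 106 0 0.14; 0 -51 106 0 0.28")

```text
t: 4.25
tool_pos: [0.6673, -0.0225, 0.2923]
orientation: [-1.034, -2.965, 0.001]
force: [0.4, 0.2, 0.3]
opening: 0.093
gripper_force: 0.0
```

arm_command(increments="0 0 0 0 0.14; 0 0 0 0 0.29; 0 0 0 40 0.29; 0 0 0 80 0.29; 0 0 0 80 0.29")

```text
t: 4.75
tool_pos: [0.663, -0.0233, 0.2059]
orientation: [-1.442, -2.779, 0.007]
force: [-0.5, -0.3, -1.0]
opening: 0.0931
gripper_force: 0.0
```

```bash
python3 - <<'E'
from h import *
s=robot.read_state(); print(s['t'],s['tool_pos'],s['q'],np.degrees(np.arctan2(*R.from_rotvec(s['orientation']).as_matrix()[1::-1,0])), togo([.667,-.025,.077]))
E
```

```text
4.75 [ 0.66295491 -0.02331221  0.20593425] [-1.12383233e-01  3.29708310e-01  1.32717302e+00 -4.79903659e-05
  1.49654206e+00 -7.25842158e-01] 125.14683875355041 [ -4.7   3.5 128.9]
```

arm_command(increments="0 0 0 40 0; 0 0 0 60 0; 0 0 0 60 0; 0 0 0 60 0")

```text
t: 5.15
tool_pos: [0.6675, -0.0238, 0.1555]
orientation: [1.445, 2.788, 0.001]
force: [0.1, -0.4, 0.1]
opening: 0.0933
gripper_force: 0.0
```

```bash
python3 - <<'E'
from h import *
s=robot.read_state(); print(s['t'],s['tool_pos'], togo([.667,-.025,.077]))
E
```

```text
5.15 [ 0.66748113 -0.02378011  0.15553963] [-0.7 -1.2 78.5]
```

arm_command(increments="0 -1 -1 30 0; 0 -1 -1 60 0; 0 -1 -1 78 0; 0 -1 -1 78 0; 0.3 -1 -1 78 0", grip_force=30)

```text
t: 5.65
tool_pos: [0.6675, -0.0252, 0.0773]
orientation: [1.444, 2.788, 0.001]
force: [0.4, -0.1, 1.3]
opening: 0.0889
gripper_force: 0.0
```

arm_command(increments="0.6 0 0 0 0; 0.8 0 0 0 0; 1 0 0 0 0; 1 0 0 0 0; 1 0 0 0 0", grip_force=30)

```text
t: 6.15
tool_pos: [0.6667, -0.0251, 0.0758]
orientation: [1.445, 2.789, 0.0]
force: [0.0, 0.4, -0.5]
opening: 0.0495
gripper_force: 0.0
```

```bash
python3 - <<'E'
from h import *
s=robot.read_state(); print(s['t'],s['tool_pos'],s['opening'],s['gripper_force'],s['force'],s['wrist_torque'])
E
```

```text
6.15 [ 0.6666507  -0.0250603   0.07581144] 0.049500232621410185 0.0 [ 0.03460758  0.39387096 -0.53632465] [-0.02849361 -0.12574456  0.01773575]
```

arm_command(increments="1 0 0 0 0; 1 0 0 0 0; 1 0 0 0 0; 1 0 0 0 0; 1 0 0 0 0")

```text
t: 6.65
tool_pos: [0.6679, -0.0249, 0.076]
orientation: [1.443, 2.787, 0.002]
force: [5.1, 2.0, -2.2]
opening: 0.0138
gripper_force: 29.6
```

```bash
python3 - <<'E'
from h import *
s=robot.read_state(); print(s['t'],s['tool_pos'],s['opening'],s['gripper_force'],s['force'],s['wrist_torque'])
E
```

```text
6.65 [ 0.66785208 -0.02490333  0.0759734 ] 0.013786444425571033 29.560049772262573 [ 5.05488986  1.98042843 -2.19703917] [ 0.34101127 -1.05301778  0.04388907]
```

The bar is gripped and aligned (opening 13.8 mm). Turning clockwise.

arm_command(increments="1 0 0 0 0.12; 1 0 0 0 0.24; 1 0 0 0 0.36; 1 0 0 0 0.48; 1 0 0 0 0.48")

```text
t: 7.15
tool_pos: [0.6674, -0.0251, 0.0759]
orientation: [2.068, 2.363, 0.002]
force: [3.9, 0.1, -0.4]
opening: 0.0138
gripper_force: 29.6
```

```bash
cat > st.py <<'E'
from h import *
import sys
np.set_printoptions(precision=4,suppress=True)
s=robot.read_state(); print(s['t'],s['tool_pos'],'op',s['opening'],s['gripper_force'],s['force'],s['wrist_torque'],'yaw',np.degrees(np.arctan2(*R.from_rotvec(s['orientation']).as_matrix()[1::-1,0])),'q6',s['q'][5])
if len(sys.argv)>3: print(togo([float(x) for x in sys.argv[1:4]]))
E
python3 st.py
```

```text
7.15 [ 0.6674 -0.0251  0.0759] op 0.013846233022528876 29.596465229988098 [ 3.9313  0.1371 -0.368 ] [-0.0782 -0.8219 -0.0215] yaw 97.62498117737091 q6 -0.24749553579751316
```

arm_command(increments="1 0 0 0 0.12; 1 0 0 0 0.24; 1 0 0 0 0.36; 1 0 0 0 0.48; 1 0 0 0 0.48")

```text
t: 7.65
tool_pos: [0.667, -0.0251, 0.076]
orientation: [2.568, 1.809, 0.001]
force: [2.6, -1.0, 2.3]
opening: 0.014
gripper_force: 29.6
```

```bash
python3 st.py
```

```text
7.65 [ 0.667  -0.0251  0.076 ] op 0.013979440075991422 29.596292674541473 [ 2.5735 -0.9667  2.2856] [ 0.0848 -0.469  -0.0863] yaw 70.31135281324535 q6 0.22919413555570098
```

arm_command(increments="1 0 0 0 0.08; 1 0 0 0 0.16; 1 0 0 0 0.24; 1 0 0 0 0.24")

```text
t: 8.05
tool_pos: [0.6668, -0.025, 0.0759]
orientation: [2.764, 1.492, 0.001]
force: [0.8, 1.0, 2.9]
opening: 0.0135
gripper_force: 29.6
```

```bash
python3 st.py
```

```text
8.05 [ 0.6668 -0.025   0.0759] op 0.013542751981547025 29.59334045648575 [0.8469 1.0411 2.901 ] [ 0.1315 -0.1609 -0.0381] yaw 56.71795591580986 q6 0.46650777098813645
```

arm_command(increments="1 0 0 0 0.08; 1 0 0 0 0.16; 1 0 0 0 0.16")

```text
t: 8.35
tool_pos: [0.6666, -0.0249, 0.0759]
orientation: [2.874, 1.268, 0.0]
force: [0.4, 1.5, 3.5]
opening: 0.0141
gripper_force: 30.5
```

```bash
python3 st.py
```

```text
8.35 [ 0.6666 -0.0249  0.0759] op 0.014078234773666211 30.53869806462899 [0.3886 1.4512 3.4931] [ 0.1732 -0.0528  0.5301] yaw 47.59833228307553 q6 0.6258566139142466
```

arm_command(increments="1 0 0 0 0.05; 1 0 0 0 0.1; 1 0 0 0 0.1")

```text
t: 8.65
tool_pos: [0.6663, -0.0253, 0.0759]
orientation: [2.933, 1.124, -0.001]
force: [-0.8, -0.0, 6.3]
opening: 0.0157
gripper_force: 32.5
```

```bash
python3 st.py
```

```text
8.65 [ 0.6663 -0.0253  0.0759] op 0.015675505035540074 32.52228923141956 [-0.7984 -0.0131  6.2901] [-0.1287  0.2732  0.701 ] yaw 41.914221154865686 q6 0.7249865200562549
```

The torque is rising and the pads slip against the stop, so the tap is fully shut. Releasing, then moving over the mat.

arm_command(increments="0.7 0 0 0 0; 0.5 0 0 0 0; 0.5 0 0 0 0; 0.5 0 0 0 0; 0.5 0 0 -40 0")

```text
t: 9.15
tool_pos: [0.6617, -0.0246, 0.1085]
orientation: [-2.931, -1.114, 0.017]
force: [0.0, -0.2, -1.0]
opening: 0.0461
gripper_force: 0.0
```

arm_command(increments="0 0 0 -45 0; 0 0 0 -90 0; 0 0 0 -135 0; 0 0 0 -180 0; 0 0 0 -190 0")

```text
t: 9.65
tool_pos: [0.6686, -0.0253, 0.3134]
orientation: [2.932, 1.115, 0.014]
force: [0.6, -0.3, 0.5]
opening: 0.0818
gripper_force: 0.0
```

arm_command(increments="0 0 0 0 0.146; 0 0 0 0 0.29; 0 0 0 0 0.44; 0 0 0 0 0.58; 0 0 0 0 0.73")

```text
t: 10.15
tool_pos: [0.6663, -0.0251, 0.3046]
orientation: [-3.141, 0.015, 0.002]
force: [-0.8, 0.3, -0.3]
opening: 0.0931
gripper_force: 0.0
```

```bash
python3 st.py .45 .25 .3; python3 - <<'E'
from h import *
snap('scene','s1')
crop('scene0',315,220,370,265,7,'x')
E
```

```text
10.15 [ 0.6663 -0.0251  0.3046] op 0.093095456604598 0.0 [-0.8304  0.3485 -0.2547] [ 0.0179 -0.0063  0.0306] yaw -0.5349884218658657 q6 1.4656337748541997
[-218.9 -273.1    4.9]
```

arm_command(increments="0 -30 -37 0 0; 0 -60 -74 0 0; 0 -90 -111 0 0; 0 -120 -148 0 0; 0 -150 -185 0 0")

```text
t: 10.7
tool_pos: [0.5158, 0.1617, 0.305]
orientation: [-3.142, 0.001, 0.001]
force: [1.4, 1.1, 0.7]
opening: 0.0931
gripper_force: 0.0
```

arm_command(increments="0 -30 -37 0 0; 0 -60 -74 0 0; 0 -70 -88 0 0; 0 -70 -88 0 0; 0 -70 -88 0 0")

```text
t: 11.2
tool_pos: [0.4477, 0.2487, 0.3053]
orientation: [3.141, -0.002, 0.0]
force: [-0.2, -1.4, -0.1]
opening: 0.0928
gripper_force: 0.0
```

```bash
python3 st.py;python3 -c "
from h import *
snap('wrist','w3')"
```

```text
11.2 [0.4477 0.2487 0.3053] op 0.0927868432538982 0.0 [-0.2355 -1.3561 -0.0552] [-0.0292  0.0167  0.0681] yaw -0.057218226035949685 q6 1.9790775808755448
```

arm_command(increments="0 0 -40 0 0; 0 0 -80 0 0; 0 0 -100 0 0; 0 0 -100 0 0; 0 0 -100 0 0")

```text
t: 11.75
tool_pos: [0.4489, 0.3478, 0.3049]
orientation: [3.14, -0.007, -0.001]
force: [-0.4, 0.7, 1.0]
opening: 0.0928
gripper_force: 0.0
```

```bash
python3 st.py;python3 -c "
from h import *
snap('wrist','w4')
a=load('w3')[0];b=load('w4')[0];c=load('s1')[0][200:275,290:390]
print([np.round(proj(load(f)[1],p),0) for f in('w3','w4') for p in([.549,.264,.06],[.455,.40,.06],[.43,.296,.06])])
o=np.hstack([a[:,:],b[:,:]])[:300]
o=cv2.resize(o,(800,214));o=np.vstack([o,cv2.resize(c,(500,375))[:,:] if 0 else np.hstack([cv2.resize(c,(500,375)),np.zeros((375,300,3),np.uint8)])])
cv2.imwrite('pics/f.png',o)"
```

```text
11.75 [0.4489 0.3478 0.3049] op 0.09284496373501813 0.0 [-0.3999  0.6892  0.9888] [-0.0144  0.0115  0.0066] yaw -0.2463396825147328 q6 2.1443992589058563
[array([263., 100.]), array([157., 178.]), array([239., 197.]), array([346., 100.]), array([235., 179.]), array([316., 197.])]
```

View pics/f.png

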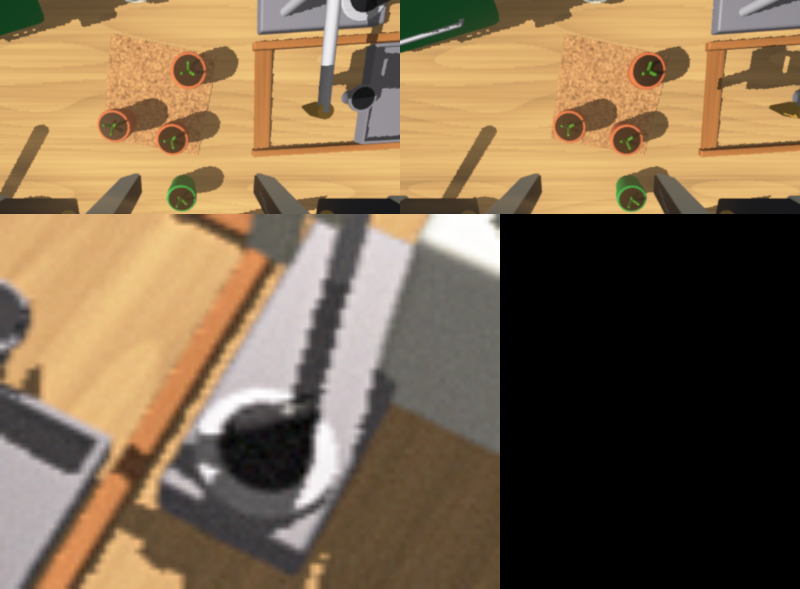

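```bash
cat > pots.py <<'E'
from h import *
def rims(f,guesses,r=34):
    im,m=load(f); g=cv2.cvtColor(im,cv2.COLOR_BGR2HSV); out=[]
    for p in guesses:
        u,v=np.round(proj(m,p)).astype(int); x0,y0=max(u-r,0),max(v-r,0)
        w=g[y0:v+r,x0:u+r]; b=im[y0:v+r,x0:u+r].astype(int)
        k=(b[...,2]-b[...,1]>55).astype(np.uint8)
        n,l,st,_=cv2.connectedComponentsWithStats(k)
        if n<2: out.append(None); continue
        i=1+np.argmax(st[1:,4]); c,_=max(((c,cv2.contourArea(c)) for c in cv2.findContours((l==i).astype(np.uint8),0,1)[0]),key=lambda t:t[1])
        out.append((x0+c[:,0,0].min(),x0+c[:,0,0].max(),y0+c[:,0,1].min(),y0+c[:,0,1].max(),st[i,4]))
    return out
E
python3 - <<'E'
from pots import *
G=[[.549,.264,.06],[.455,.40,.06],[.43,.296,.06]]
for f in('w3','w4'):
  print(*rims(f,G),sep='\n')
E
```

```text
(np.int64(229), np.int64(295), np.int64(66), np.int64(133), np.int32(2272))
(np.int64(135), np.int64(190), np.int64(144), np.int64(201), np.int32(900))
(np.int64(205), np.int64(272), np.int64(173), np.int64(217), np.int32(1071))
(np.int64(312), np.int64(371), np.int64(66), np.int64(133), np.int32(2039))
(np.int64(212), np.int64(268), np.int64(145), np.int64(203), np.int32(1123))
(np.int64(282), np.int64(344), np.int64(163), np.int64(218), np.int32(1192))
```

```bash
python3 - <<'E'
from h import *
np.set_printoptions(precision=4,suppress=True)
O={'w3':[(189,69.5),(115,125),(173,138)],'w4':[(247.5,70.5),(170,125.5),(227.5,138.5)]}
ob={}
for f in O:
  im,m=load(f); g=cv2.medianBlur(im[...,1],3)
  for i,(x,y) in enumerate(O[f]):
    u,v=x*1.4,y*1.402; x0,y0=int(u)-36,int(v)-36
    x0=max(x0,0);y0=max(y0,0)
    c=cv2.HoughCircles(g[y0:y0+72,x0:x0+72],cv2.HOUGH_GRADIENT_ALT,1,40,param1=150,param2=.5,minRadius=17,maxRadius=28)
    print(f,i,(u,v),None if c is None else c[0][:2]+[x0,y0,0])
    ob[f,i]=(m,u,v)
for i in range(3): print(tri(ob['w3',i],ob['w4',i]),atz(*ob['w3',i],.062),atz(*ob['w4',i],.062))
E
```

```text
w3 0 (264.59999999999997, 97.439) [[264.     100.      23.1279]]
w3 1 (161.0, 175.25) [[160.     176.      21.9435]]
w3 2 (242.2, 193.476) [[241.     195.      21.4414]]
w4 0 (346.5, 98.841) [[347.     100.      23.6661]]
w4 1 (237.99999999999997, 175.951) [[236.     177.      22.0883]]
w4 2 (318.5, 194.177) [[317.     196.      21.2978]]
[0.5514 0.2622 0.0556] [0.5514 0.262  0.062 ] [0.5505 0.2636 0.062 ]
[0.4578 0.3962 0.0566] [0.4586 0.3942 0.062 ] [0.4589 0.3956 0.062 ]
[0.4343 0.2924 0.0597] [0.4349 0.2921 0.062 ] [0.4348 0.2927 0.062 ]
```

arm_command(increments="0 8 -48 0 0; 0 8 -48 45 0; 0 8 -48 90 0; 0 8 -48 135 0; 0 8 -48 150 0")

```text
t: 12.3
tool_pos: [0.4543, 0.3934, 0.1498]
orientation: [3.136, -0.009, -0.01]
force: [0.1, 0.3, -0.9]
opening: 0.0932
gripper_force: 0.0
```

```bash
python3 st.py .457 .396 .055
```

```text
12.3 [0.4543 0.3934 0.1498] op 0.09319443165656699 0.0 [ 0.1381  0.2932 -0.853 ] [-0.0137 -0.0082  0.02  ] yaw -0.32281694365988295 q6 2.2050481497939605
[ 3.3 -3.1 94.8]
```

arm_command(increments="0 0 0 40 0; 0 0 0 80 0; 0 0 0 99 0; 0 0 0 99 0; 0.3 0 0 99 0", grip_force=20)

```text
t: 12.8
tool_pos: [0.4576, 0.3967, 0.0583]
orientation: [-3.141, 0.008, -0.002]
force: [0.0, 0.9, -0.3]
opening: 0.0887
gripper_force: 0.0
```

arm_command(increments="0.6 0 0 0 0; 0.6 0 0 0 0; 0.6 0 0 0 0; 0.6 0 0 0 0; 0.6 0 0 0 0")

```text
t: 13.3
tool_pos: [0.4569, 0.3973, 0.0577]
orientation: [-3.141, 0.006, -0.002]
force: [-0.8, -0.3, 5.7]
opening: 0.0597
gripper_force: 20.0
```

```bash
python3 st.py .457 .396 .055
```

```text
13.3 [0.4569 0.3973 0.0577] op 0.059723818523035675 20.000733733177185 [-0.7722 -0.3286  5.6855] [-0.1026  0.1758 -0.0141] yaw -0.23254996816111784 q6 2.205961147367151
[0.1 1.3 2.7]
```

```bash
python3 - <<'E'
from h import *
np.set_printoptions(precision=4,suppress=True)
T=load('top0')[1];B=load('w2')[1];S=load('scene0')[1]
for m,P in((T,[(284,190),(353,186),(358,254),(288,258)]),(B,[(126,133),(248,52),(305,182),(196,235)]),(S,[(200+x/2.7,90+y/2.7) for x,y in((152,345),(300,425),(212,573),(50,478))])):
    c=np.array([atz(m,u,v,.032) for u,v in P]); print(c[:,:2].tolist(),c.mean(0))
E
```

```text
[[0.5989895412118172, -0.06414604469652516], [0.6042516728945763, -0.2511195651581691], [0.4205981782519583, -0.25654793755109745], [0.4152251173314167, -0.06941377792079283]] [ 0.5098 -0.1603  0.032 ]
[[0.4492984566347099, -0.2580286251735181], [0.42263783626828777, -0.07583507672638848], [0.5955861076671798, -0.06883172334169801], [0.6082514038327368, -0.2375221609223374]] [ 0.5189 -0.1601  0.032 ]
[[0.4252158606949541, -0.07662786426715179], [0.5994452018117624, -0.07109281218021685], [0.6134861631666948, -0.24400650803247986], [0.4336870120506538, -0.2519483122976142]] [ 0.518  -0.1609  0.032 ]
```

arm_command(increments="0.6 0 0 -40 0; 0.6 0 0 -85 0; 0.6 0 0 -130 0; 0.6 0 0 -175 0; 0.6 0 0 -220 0")

```text
t: 13.8
tool_pos: [0.4558, 0.3965, 0.278]
orientation: [3.141, -0.006, -0.001]
force: [0.8, 0.3, -1.3]
opening: 0.0596
gripper_force: 20.0
```

```bash
python3 st.py
```

```text
13.8 [0.4558 0.3965 0.278 ] op 0.059588924911455614 19.99979943037033 [ 0.7601  0.3054 -1.304 ] [ 0.0559 -0.0184 -0.0016] yaw -0.23415641507290066 q6 2.2059914015602935
```

arm_command(increments="0.6 2 45 -20 0; 0.6 4 90 -20 0; 0.6 6 135 -20 0; 0.6 8 180 -20 0; 0.6 10 225 -20 0")

```text
t: 14.3
tool_pos: [0.4648, 0.1701, 0.2962]
orientation: [3.141, -0.006, -0.001]
force: [0.9, 0.1, -2.0]
opening: 0.0596
gripper_force: 20.0
```

arm_command(increments="0.6 2 45 0 0; 0.6 4 90 0 0; 0.6 6 135 0 0; 0.6 8 180 0 0; 0.6 10 225 0 0")

```text
t: 14.8
tool_pos: [0.4739, -0.055, 0.2964]
orientation: [-3.142, 0.006, 0.0]
force: [1.0, -0.2, -1.4]
opening: 0.0594
gripper_force: 20.0
```

arm_command(increments="0.6 0 45 0 0; 0.6 0 90 0 0; 0.6 0 130 0 0; 0.6 0 150 0 0; 0.6 0 150 0 0")

```text
t: 15.3
tool_pos: [0.4731, -0.2057, 0.2958]
orientation: [3.142, -0.012, -0.002]
force: [0.6, 0.2, -1.5]
opening: 0.0597
gripper_force: 20.0
```

```bash
python3 st.py .477 -.203 .073
```

```text
15.3 [ 0.4731 -0.2057  0.2958] op 0.05971453499119848 19.999598264694214 [ 0.5721  0.2279 -1.4632] [ 0.082  -0.0192  0.0108] yaw -0.44359494690576384 q6 1.069402552455451
[  4.2  -2.7 222.8]
```

arm_command(increments="0.6 3 -2 45 0; 0.6 3 -2 90 0; 0.6 3 -2 135 0; 0.6 3 -2 180 0; 0.6 3 -2 205 0")

```text
t: 15.8
tool_pos: [0.4745, -0.1987, 0.0872]
orientation: [-3.139, 0.005, 0.008]
force: [-0.1, 1.0, -1.4]
opening: 0.0596
gripper_force: 20.0
```

arm_command(increments="0.6 0 0 10 0; 0.6 0 0 16 0; 0.6 0 0 16 0; 0.6 0 0 18 0; 0.6 0 0 18 0")

```text
t: 16.3
tool_pos: [0.4779, -0.2018, 0.075]
orientation: [3.14, -0.007, 0.004]
force: [-0.5, 0.4, -0.9]
opening: 0.06
gripper_force: 20.0
```

```bash
python3 st.py .477 -.203 .072
```

```text
16.3 [ 0.4779 -0.2018  0.075 ] op 0.059984432916786526 19.999852180480957 [-0.4621  0.3509 -0.9167] [ 0.0416  0.0792 -0.0434] yaw -0.2377430961753841 q6 1.0765470197199956
[-0.9  1.2  3. ]
```

Lower to contact, release, lift, and return toward pot3.

arm_command(increments="0.6 0 0 2 0; 0.6 0 0 4 0; 0.6 0 0 4 0; 0.5 0 0 4 0; 0.2 0 0 4 0")

```text
t: 16.8
tool_pos: [0.4772, -0.2016, 0.0701]
orientation: [3.141, -0.007, 0.002]
force: [-0.3, 0.0, 0.9]
opening: 0.0639
gripper_force: 0.0
```

arm_command(increments="0 0 0 0 0; 0 0 0 0 0; 0 0 0 -20 0; 0 0 0 -60 0; 0 0 0 -105 0")

```text
t: 17.3
tool_pos: [0.4754, -0.2005, 0.1739]
orientation: [-3.14, 0.007, 0.006]
force: [1.1, 0.6, -0.6]
opening: 0.0929
gripper_force: 0.0
```

arm_command(increments="0 0 0 -45 0; 0 0 0 -90 0; 0 0 0 -135 0; 0 0 0 -135 0; 0 0 0 -135 0")

```text
t: 17.8
tool_pos: [0.4775, -0.2016, 0.3109]
orientation: [3.14, -0.007, 0.004]
force: [0.1, 0.1, -0.5]
opening: 0.0933
gripper_force: 0.0
```

```bash
python3 st.py .433 .293 .3; python3 - <<'E'
from h import *
im,m=snap('top','t2'); snap('scene','s2')
cv2.imwrite('pics/g.png',np.hstack([cv2.resize(im[170:320,80:270],(456,360)),cv2.resize(im[170:320,270:410],(336,360))]))
E
```

```text
17.8 [ 0.4775 -0.2016  0.3109] op 0.09333060093613553 0.0 [ 0.1421  0.0732 -0.4653] [ 0.0108  0.0042 -0.0253] yaw -0.24010234591971952 q6 1.0764463273905944
[ -46.6 -494.4   10.1]
```

View pics/g.png

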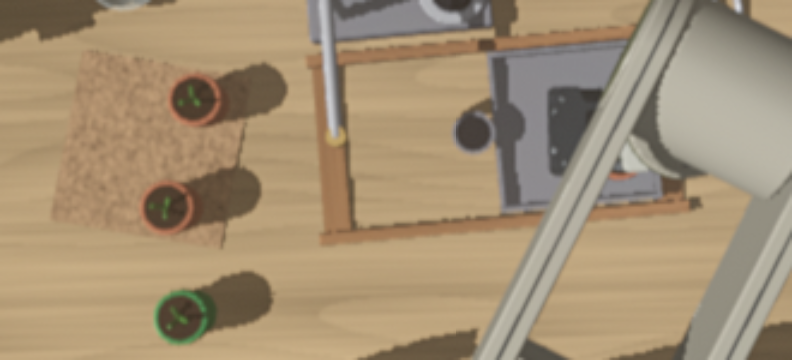

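arm_command(increments="0 -4 -45 0 0; 0 -8 -90 0 0; 0 -12 -135 0 0; 0 -16 -180 0 0; 0 -20 -225 0 0")

```text
t: 18.4
tool_pos: [0.4564, 0.0254, 0.3073]
orientation: [-3.141, 0.007, 0.005]
force: [1.5, 0.0, -0.3]
opening: 0.0928
gripper_force: 0.0
```

arm_command(increments="0 -4 -45 0 0; 0 -8 -90 0 0; 0 -12 -135 0 0; 0 -16 -180 0 0; 0 -20 -225 0 0")

```text
t: 18.9
tool_pos: [0.4373, 0.2504, 0.3072]
orientation: [3.14, -0.006, -0.005]
force: [0.9, 0.5, 0.9]
opening: 0.0931
gripper_force: 0.0
```

arm_command(increments="0 -5 -40 0 0; 0 -7 -44 20 0; 0 -7 -44 50 0; 0 -7 -44 50 0; 0 -7 -44 50 0")

```text
t: 19.4
tool_pos: [0.4309, 0.2923, 0.2579]
orientation: [3.14, -0.007, -0.006]
force: [-0.8, 0.7, 0.9]
opening: 0.0932
gripper_force: 0.0
```

```bash
python3 st.py .433 .293 .0565; python3 - <<'E'
from h import *
np.set_printoptions(precision=4,suppress=True)
im,m=snap('wrist','w5'); g=cv2.medianBlur(im[...,1],3)
for G in([.433,.293,.06],[.549,.263,.06]):
    u,v=np.array(proj(m,G)).astype(int); x0,y0=max(u-40,0),max(v-40,0)
    c=cv2.HoughCircles(g[y0:v+40,x0:u+40],cv2.HOUGH_GRADIENT_ALT,1,40,param1=150,param2=.5,minRadius=17,maxRadius=36)
    if c is not None:
        c=c[0][0]; print(c[2],atz(m,c[0]+x0,c[1]+y0,.06))
E
```

```text
19.4 [0.4309 0.2923 0.2579] op 0.0931983587259154 0.0 [-0.8086  0.6869  0.8572] [ 0.0288 -0.039  -0.0067] yaw -0.24572683275270013 q6 2.0726225116060273
[  2.8  -1.1 201.4]
24.015905 [0.4321 0.294  0.06  ]
28.685104 [0.5523 0.2637 0.06  ]
```

arm_command(increments="0 2 -1 45 0; 0 2 -1 90 0; 0 2 -1 135 0; 0 2 -1 180 0; 0 2 -1 200 0")

```text
t: 19.95
tool_pos: [0.4326, 0.2926, 0.0566]
orientation: [3.14, -0.008, -0.005]
force: [-0.5, -0.2, -0.8]
opening: 0.0929
gripper_force: 0.0
```

arm_command(increments="0 0 0 2 0; 0.3 0 0 2 0; 0.6 0 0 2 0; 0.6 0 0 2 0; 0.6 0 0 2 0")

```text
t: 20.45
tool_pos: [0.435, 0.2945, 0.0592]
orientation: [-3.14, 0.007, -0.004]
force: [-1.5, -0.0, 0.3]
opening: 0.0653
gripper_force: 0.0
```

arm_command(increments="0.6 0 0 0 0; 0.6 0 0 0 0; 0.6 0 0 0 0")

```text
t: 20.75
tool_pos: [0.4346, 0.2943, 0.0587]
orientation: [-3.141, 0.006, -0.002]
force: [0.3, -0.5, 6.5]
opening: 0.0593
gripper_force: 20.0
```

```bash
python3 st.py .432 .294 .057
```

```text
20.75 [0.4346 0.2943 0.0587] op 0.05934536152024601 20.000789165496826 [ 0.2639 -0.4889  6.4569] [-0.0065  0.16    0.0395] yaw -0.2369422967130366 q6 2.072527049438885
[-2.6  0.3  1.7]
```

arm_command(increments="0.6 0 0 -40 0; 0.6 0 0 -85 0; 0.6 0 0 -130 0; 0.6 0 0 -175 0; 0.6 0 0 -220 0")

```text
t: 21.25
tool_pos: [0.4334, 0.2937, 0.2792]
orientation: [3.141, -0.007, -0.001]
force: [0.6, 0.1, -1.3]
opening: 0.0598
gripper_force: 20.0
```

arm_command(increments="0.6 10 41 -20 0; 0.6 20 82 -20 0; 0.6 30 123 -20 0; 0.6 40 164 -20 0; 0.6 50 205 -20 0")

```text
t: 21.75
tool_pos: [0.4829, 0.0871, 0.2974]
orientation: [-3.142, 0.006, 0.0]
force: [1.5, -0.1, -1.2]
opening: 0.0597
gripper_force: 20.0
```

arm_command(increments="0.6 10 41 0 0; 0.6 20 82 0 0; 0.6 30 123 0 0; 0.6 40 164 0 0; 0.6 50 205 0 0")

```text
t: 22.25
tool_pos: [0.532, -0.1182, 0.2973]
orientation: [-3.141, 0.007, 0.001]
force: [0.7, -0.8, -0.6]
opening: 0.0596
gripper_force: 20.0
```

arm_command(increments="0.6 13 41 0 0; 0.6 27 81 0 0; 0.6 27 81 0 0; 0.6 27 81 0 0")

```text
t: 22.65
tool_pos: [0.5584, -0.1983, 0.2965]
orientation: [-3.14, 0.01, 0.003]
force: [0.0, 0.1, -0.5]
opening: 0.0598
gripper_force: 20.0
```

```bash
python3 st.py .561 -.197 .077
```

```text
22.65 [ 0.5584 -0.1983  0.2965] op 0.059832976477357504 19.999834299087524 [ 0.0087  0.1158 -0.523 ] [ 0.0427  0.025  -0.0165] yaw -0.34825462670181767 q6 1.149004952153757
[  2.9  -1.1 219.5]
```

arm_command(increments="0.6 2 -1 45 0; 0.6 2 -1 90 0; 0.6 2 -1 135 0; 0.6 2 -1 180 0; 0.6 2 -1 212 0")

```text
t: 23.15
tool_pos: [0.5591, -0.1942, 0.0824]
orientation: [-3.14, 0.004, 0.005]
force: [0.5, -0.3, -1.1]
opening: 0.0597
gripper_force: 20.0
```

arm_command(increments="0.6 0 0 5 0; 0.6 0 0 9 0; 0.6 0 0 12 0; 0.6 0 0 13 0; 0.6 0 0 13 0")

```text
t: 23.65
tool_pos: [0.5619, -0.197, 0.0744]
orientation: [3.14, -0.006, 0.004]
force: [0.8, 0.0, -1.6]
opening: 0.0595
gripper_force: 20.0
```

```bash
python3 st.py .561 -.197 .0715
```

```text
23.65 [ 0.5619 -0.197   0.0744] op 0.05948185372282353 19.999816417694092 [ 0.7949  0.0469 -1.5797] [ 0.0988 -0.008   0.018 ] yaw -0.2354841567841218 q6 1.1515362735783028
[-0.9 -0.   2.9]
```

Lower 3 mm, release, lift, go to pot1 (0.551, 0.263).

arm_command(increments="0.6 0 0 2 0; 0.6 0 0 3 0; 0.6 0 0 3 0; 0.5 0 0 3 0; 0.2 0 0 3 0")

```text
t: 24.15
tool_pos: [0.5617, -0.1971, 0.0709]
orientation: [3.141, -0.007, 0.003]
force: [-0.1, -0.2, -0.2]
opening: 0.0635
gripper_force: 0.0
```

arm_command(increments="0 0 0 0 0; 0 0 0 0 0; 0 0 0 -20 0; 0 0 0 -60 0; 0 0 0 -105 0")

```text
t: 24.65
tool_pos: [0.5594, -0.196, 0.1736]
orientation: [-3.14, 0.007, 0.006]
force: [0.3, -0.1, 0.6]
opening: 0.0927
gripper_force: 0.0
```

arm_command(increments="0 0 0 -45 0; 0 0 0 -90 0; 0 0 0 -130 0; 0 0 -45 -130 0; 0 -1 -90 -130 0")

```text
t: 25.15
tool_pos: [0.5609, -0.1069, 0.3066]
orientation: [3.141, -0.011, 0.006]
force: [1.0, 1.2, -0.3]
opening: 0.0929
gripper_force: 0.0
```

arm_command(increments="0 -1 -45 0 0; 0 -2 -90 0 0; 0 -3 -135 0 0; 0 -4 -180 0 0; 0 -5 -225 0 0")

```text
t: 25.65
tool_pos: [0.5558, 0.1202, 0.3044]
orientation: [-3.142, 0.007, -0.0]
force: [-0.1, -0.5, -0.5]
opening: 0.0929
gripper_force: 0.0
```

arm_command(increments="0 -1 -45 0 0; 0 -2 -90 0 0; 0 -3 -135 0 0; 0 -4 -145 0 0; 0 -5 -145 0 0")

```text
t: 26.15
tool_pos: [0.5512, 0.2649, 0.3039]
orientation: [3.141, -0.002, -0.001]
force: [0.6, 0.1, 0.7]
opening: 0.0931
gripper_force: 0.0
```

```bash
python3 st.py .551 .263 .057; python3 - <<'E'
from h import *
np.set_printoptions(precision=4,suppress=True)
im,m=snap('wrist','w6'); g=cv2.medianBlur(im[...,1],3)
for G in([.55,.263,.06],):
    u,v=np.array(proj(m,G)).astype(int); x0,y0=max(u-40,0),max(v-40,0)
    c=cv2.HoughCircles(g[y0:v+40,x0:u+40],cv2.HOUGH_GRADIENT_ALT,1,40,param1=150,param2=.5,minRadius=17,maxRadius=36)
    print(u,v,c)
    if c is not None:
        c=c[0][0]; print(c[2],atz(m,c[0]+x0,c[1]+y0,.06))
E
```

```text
26.15 [0.5512 0.2649 0.3039] op 0.09306808791452695 0.0 [0.6145 0.0851 0.7097] [-0.0092  0.0006  0.0305] yaw -0.07701010457313218 q6 1.93631133096063
[  0.    1.8 246.9]
277 184 [[[40.     40.     21.4185]]]
21.418537 [0.5504 0.2635 0.06  ]
```

arm_command(increments="0 0 2 45 0; 0 0 2 90 0; 0 0 2 135 0; 0 0 2 180 0; 0 0 2 225 0")

```text
t: 26.7
tool_pos: [0.5522, 0.259, 0.0783]
orientation: [3.141, -0.01, 0.001]
force: [0.4, 0.4, -0.1]
opening: 0.0929
gripper_force: 0.0
```

arm_command(increments="0 0 0 20 0; 0 0 0 20 0; 0.3 0 0 20 0; 0.6 0 0 20 0; 0.6 0 0 20 0")

```text
t: 27.2
tool_pos: [0.5536, 0.2617, 0.0622]
orientation: [-3.14, 0.007, -0.006]
force: [0.5, 0.5, -0.7]
opening: 0.0735
gripper_force: 0.0
```

arm_command(increments="0.6 0 0 0 0; 0.6 0 0 0 0; 0.6 0 0 0 0; 0.6 0 0 0 0")

```text
t: 27.6
tool_pos: [0.5525, 0.2619, 0.0609]
orientation: [-3.141, 0.006, -0.003]
force: [-1.6, 0.5, 6.6]
opening: 0.0595
gripper_force: 20.0
```

```bash
python3 st.py .551 .263 .057
```

```text
27.6 [0.5525 0.2619 0.0609] op 0.05948067387906333 20.000936686992645 [-1.5686  0.486   6.6412] [ 0.0574  0.1535 -0.0437] yaw -0.22588204873490828 q6 1.9334713589760635
[-1.6 -1.1  3.9]
```

arm_command(increments="0.6 0 0 -40 0; 0.6 0 0 -85 0; 0.6 0 0 -130 0; 0.6 0 0 -175 0; 0.6 0 0 -220 0")

```text
t: 28.1
tool_pos: [0.5512, 0.2613, 0.2811]
orientation: [3.141, -0.006, -0.001]
force: [0.7, 0.8, -2.1]
opening: 0.0597
gripper_force: 20.0
```

arm_command(increments="0.6 -4 43 -20 0; 0.6 -8 86 -20 0; 0.6 -12 129 -20 0; 0.6 -16 172 -20 0; 0.6 -20 215 -20 0")

```text
t: 28.6
tool_pos: [0.5301, 0.045, 0.2993]
orientation: [3.141, -0.006, -0.001]
force: [0.7, 0.6, -1.3]
opening: 0.0596
gripper_force: 20.0
```

arm_command(increments="0.6 -4 43 0 0; 0.6 -8 86 0 0; 0.6 -12 129 0 0; 0.6 -18 167 0 0; 0.6 -18 167 0 0")

```text
t: 29.1
tool_pos: [0.511, -0.1246, 0.2991]
orientation: [3.14, -0.014, -0.002]
force: [-0.1, 1.3, -1.1]
opening: 0.0595
gripper_force: 20.0
```

```bash
python3 st.py .513 -.120 .08; python3 - <<'E'
from h import *
im,m=snap('scene','s3'); cv2.imwrite('pics/s3c.png',cv2.resize(im[190:320,190:340],(750,600)[:2] and (690,598)))
E
```

```text
29.1 [ 0.511  -0.1246  0.2991] op 0.059483439552111855 19.99926745891571 [-0.1028  1.2872 -1.0503] [ 0.0397  0.0017 -0.0785] yaw -0.514487291447258 q6 1.2443056166549606
[  2.2  -4.9 219.1]
```

View pics/s3c.png

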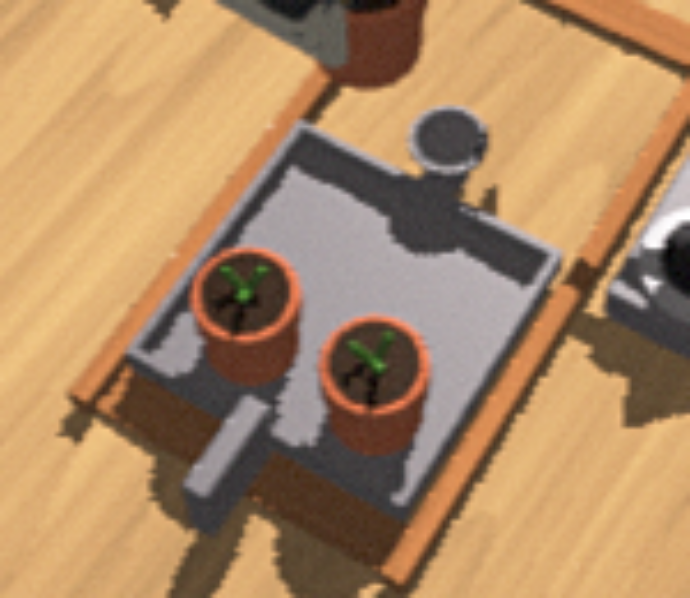

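Two pots stand upright in the tray near the tab end, at (247,300) and (375,370) in the crop. Placing the third.

arm_command(increments="0.6 2 0 45 0; 0.6 2 0 90 0; 0.6 2 0 135 0; 0.6 2 0 180 0; 0.6 2 0 209 0")

```text
t: 29.65
tool_pos: [0.5122, -0.1183, 0.0866]
orientation: [-3.14, 0.004, 0.007]
force: [-0.2, 0.1, -1.5]
opening: 0.0599
gripper_force: 20.0
```

arm_command(increments="0.6 0 0 5 0; 0.6 0 0 10 0; 0.6 0 0 13 0; 0.6 0 0 14 0; 0.6 0 0 14 0")

```text
t: 30.15
tool_pos: [0.5152, -0.1207, 0.0781]
orientation: [3.141, -0.006, 0.004]
force: [0.2, 0.1, -1.2]
opening: 0.0597
gripper_force: 20.0
```

```bash
python3 st.py .513 -.120 .0735
```

```text
30.15 [ 0.5152 -0.1207  0.0781] op 0.059737811527901925 19.999797642230988 [ 0.2252  0.0633 -1.2148] [ 0.078   0.0453 -0.0086] yaw -0.23627619490614218 q6 1.2478357764144814
[-2.2 -0.7  4.6]
```

arm_command(increments="0.6 0 0 2 0; 0.6 0 0 5 0; 0.6 0 0 5 0; 0.5 0 0 5 0; 0.2 0 0 5 0")

```text
t: 30.65
tool_pos: [0.5149, -0.1208, 0.0726]
orientation: [3.141, -0.007, 0.003]
force: [0.8, -0.2, 0.2]
opening: 0.0641
gripper_force: 0.0
```

arm_command(increments="0 0 0 0 0; 0 0 0 0 0; 0 0 0 -20 0; 0 0 0 -60 0; 0 0 0 -105 0")

```text
t: 31.15
tool_pos: [0.5126, -0.1199, 0.1758]
orientation: [-3.14, 0.007, 0.006]
force: [1.6, -1.6, 0.5]
opening: 0.0926
gripper_force: 0.0
```

arm_command(increments="0 0 0 -45 0; 0 0 0 -90 0; 0 0 0 -120 0; 0 0 45 -120 0; 0 0 80 -120 0")

```text
t: 31.65
tool_pos: [0.5146, -0.2015, 0.2984]
orientation: [3.14, -0.003, 0.005]
force: [-0.6, 0.3, -1.4]
opening: 0.0933
gripper_force: 0.0
```

arm_command(increments="0 0 0 0 -0.148; 0 0 0 0 -0.296; 0 0 0 0 -0.444; 0 0 0 0 -0.592; 0 0 0 0 -0.74")

```text
t: 32.15
tool_pos: [0.5137, -0.2004, 0.2961]
orientation: [-2.928, -1.138, 0.001]
force: [0.8, -0.1, -0.4]
opening: 0.0929
gripper_force: 0.0
```

arm_command(increments="0 0 0 0 -0.148; 0 0 0 0 -0.296; 0 0 0 0 -0.444; 0 0 0 0 -0.592; 0 0 0 0 -0.74")

```text
t: 32.65
tool_pos: [0.5137, -0.2004, 0.2961]
orientation: [-2.318, -2.12, 0.0]
force: [-0.2, 0.2, 0.4]
opening: 0.0929
gripper_force: 0.0
```

arm_command(increments="0 0 0 0 -0.148; 0 0 0 0 -0.153; 0 0 0 0 -0.153; 0 0 0 0 -0.153")

```text
t: 33.05
tool_pos: [0.5138, -0.2004, 0.2964]
orientation: [-2.16, -2.281, 0.0]
force: [0.8, -1.0, 0.1]
opening: 0.0929
gripper_force: 0.0
```

```bash
python3 st.py .513 -.2 .3; python3 - <<'E'
from h import *
np.set_printoptions(precision=4,suppress=True)
S=load('s3')[1];T=load('top0')[1]
print(tri((S,239.6,287.2),(T,365.5,217)),atz(S,239.6,287.2,.065),atz(T,365.5,217,.065))
for x,y in((255,400),(200,490)): print(atz(S,190+x/4.6,190+y/4.6,.065))
im,m=snap('wrist','w7');snap('top','t3')
print([proj(m,p) for p in([.52,-.274,.065],[.505,-.043,.051],[.494,.095,.12])])
cv2.imwrite('pics/w7.png',im)
E
```

```text
33.05 [ 0.5138 -0.2004  0.2964] op 0.09290694898744525 0.0 [ 0.7953 -1.033   0.0814] [-0.0652 -0.0818 -0.0359] yaw 93.12096270648041 q6 -0.5194040296846385
[ 0.5 -0.8 -3.6]
[ 0.5186 -0.2751  0.058 ] [ 0.5227 -0.2757  0.065 ] [ 0.5164 -0.2754  0.065 ]
[ 0.5183 -0.2466  0.065 ]
[ 0.5251 -0.3026  0.065 ]
[(np.float64(277.8269445540663), np.float64(240.58094023267688)), (np.float64(276.14088496906606), np.float64(46.76781192199209)), (np.float64(271.89564268422157), np.float64(-165.81368680061368))]
```

View pics/w7.png

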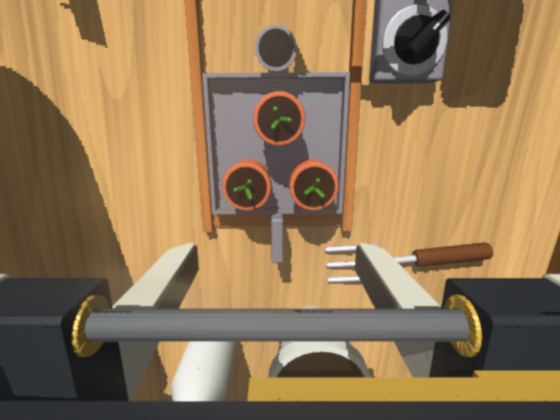

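All three pots stand upright in the tray, and the fork is untouched. The tab is at (277,238) and the cup at (276,48).

arm_command(increments="0.5 -40 1 0 0; 0.5 -75 1 0 0; 0.5 -75 1 45 0; 0.5 -75 1 90 0; 0.5 -75 1 130 0", grip_force=20)

```text
t: 33.65
tool_pos: [0.5187, -0.2755, 0.1646]
orientation: [-2.159, -2.282, -0.0]
force: [0.0, -0.3, -0.3]
opening: 0.0574
gripper_force: 0.0
```

```bash
python3 st.py .519 -.275 .052;python3 - <<'E'
from h import *
np.set_printoptions(precision=4,suppress=True)
W=load('w7')[1]
print('cup',atz(W,276,48,.051),'tab',atz(W,277.5,214,.065),atz(W,277.5,262,.065))
E
```

```text
33.65 [ 0.5187 -0.2755  0.1646] op 0.05743363486265981 0.0 [ 0.0276 -0.3192 -0.3112] [-0.0532 -0.0769  0.0281] yaw 93.18921870630022 q6 -0.6311911348343731
[  0.4   0.3 112.6]
cup [ 0.5049 -0.0443  0.051 ] tab [ 0.5175 -0.2377  0.065 ] [ 0.5213 -0.3047  0.065 ]
```

arm_command(increments="0.5 0 0 45 0; 0.5 0 0 90 0; 0.5 0 0 111 0; 0.5 0 0 111 0; 0.7 0 0 111 0")

```text
t: 34.15
tool_pos: [0.5194, -0.2754, 0.0561]
orientation: [-2.157, -2.284, 0.0]
force: [-0.2, 0.3, 1.1]
opening: 0.0424
gripper_force: 0.0
```

arm_command(increments="1 0 0 0 0; 1 0 0 0 0; 1 0 0 0 0; 1 0 0 0 0; 1 0 0 0 0")

```text
t: 34.65
tool_pos: [0.5187, -0.2761, 0.0571]
orientation: [2.156, 2.285, -0.002]
force: [-7.5, -0.7, 9.9]
opening: 0.0161
gripper_force: 20.0
```

```bash
python3 st.py
```

```text
34.65 [ 0.5187 -0.2761  0.0571] op 0.0161167967291761 20.002678334712982 [-7.4962 -0.6953  9.8764] [-0.0171  1.3032  0.149 ] yaw 93.31883393225505 q6 -0.6327723756211384
```

arm_command(increments="1 10 0 0 0; 1 22 0 0 0; 1 34 0 0 0; 1 46 0 0 0; 1 58 0 0 0")

```text
t: 35.15
tool_pos: [0.5151, -0.2182, 0.0571]
orientation: [2.156, 2.284, -0.004]
force: [-8.7, -3.6, 10.2]
opening: 0.0158
gripper_force: 20.0
```

arm_command(increments="1 12 0 0 0; 1 24 0 0 0; 1 36 0 0 0; 1 48 0 0 0; 1 58 0 0 0")

```text
t: 35.65
tool_pos: [0.5115, -0.16, 0.057]
orientation: [-2.156, -2.285, 0.004]
force: [-12.5, -3.2, 12.8]
opening: 0.0158
gripper_force: 20.0
```

arm_command(increments="1 6 0 0 0; 1 10 0 0 0; 1 12 0 0 0; 1 12 0 0 0; 1 12 0 0 0")

```text
t: 36.15
tool_pos: [0.5108, -0.1479, 0.057]
orientation: [-2.155, -2.284, 0.003]
force: [-12.2, -0.1, 15.1]
opening: 0.0159
gripper_force: 20.0
```

```bash
python3 st.py; python3 - <<'E'
from h import *
a,_=snap('top','t4');b,_=snap('scene','s4');c,_=snap('wrist','w8')
f=lambda im,u,v,w,h,s:cv2.resize(im[v:v+h,u:u+w],(w*s,h*s),interpolation=2)
cv2.imwrite('pics/i.png',np.hstack([f(a,190,195,66,60,6),f(b,275,130,66,60,6)]))
print(proj(_,[.495,.09,.12]))
E
```

```text
36.15 [ 0.5108 -0.1479  0.057 ] op 0.01592597446769308 20.0077423453331 [-12.1821  -0.057   15.0756] [-0.0154  1.9036  0.0854] yaw 93.33437523879961 q6 -0.4348674926009085
(np.float64(256.8335351979071), np.float64(-1577.5908001311432))
```

View pics/i.png

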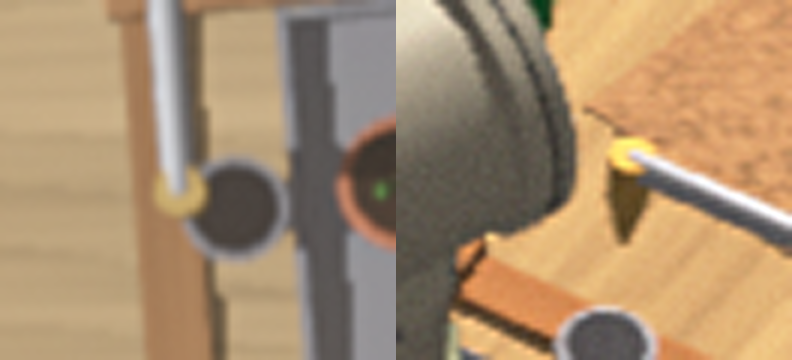

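```bash
python3 - <<'E'
from h import *
np.set_printoptions(precision=4,suppress=True)
T=load('t4')[1];S=load('s4')[1]
a=lambda x,y:(T,190+x/6,195+y/6); b=lambda x,y:(S,275+(x-396)/6,130+y/6)
print('flange',tri(a(181,192),b(632,155)),[ (atz(*a(181,192),z)[:2],atz(*b(632,155),z)[:2]) for z in(.165,.17,.175)])
print('tip',atz(*b(625,242),.12),atz(*b(626,236),.12))
print('cup',tri(a(238,207),b(603,345)),atz(*a(238,207),.051),atz(*b(603,345),.051))
E
```

```text
flange [0.4952 0.0939 0.1726] [(array([0.4941, 0.0936]), array([0.4936, 0.1013])), (array([0.4937, 0.093 ]), array([0.4957, 0.0973])), (array([0.4934, 0.0923]), array([0.4977, 0.0933]))]
tip [0.5    0.0906 0.12  ] [0.4985 0.0939 0.12  ]
cup [0.4959 0.0843 0.0467] [0.4948 0.0832 0.051 ] [0.4982 0.082  0.051 ]
```

arm_command(increments="1 4 0 0 0; 1 8 0 0 0; 1 9.5 0 0 0; 1 9.5 0 0 0; 1 9.5 0 0 0")

```text
t: 36.8
tool_pos: [0.5102, -0.1386, 0.0571]
orientation: [-2.155, -2.284, 0.003]
force: [-12.5, -0.3, 14.9]
opening: 0.0156
gripper_force: 20.0
```

```bash
python3 st.py; python3 - <<'E'
from h import *
a,_=snap('top','t5');b,_=snap('scene','s5')
f=lambda im,u,v,w,h,s:cv2.resize(im[v:v+h,u:u+w],(w*s,h*s),interpolation=2)
cv2.imwrite('pics/j.png',np.hstack([f(a,190,195,66,60,6),f(b,275,140,66,60,6)]))
E
```

```text
36.8 [ 0.5102 -0.1386  0.0571] op 0.015624714953575371 20.00876873731613 [-12.5449  -0.3136  14.8562] [-0.1643  1.9687  0.086 ] yaw 93.32921806351189 q6 -0.4185074877166101
```

View pics/j.png

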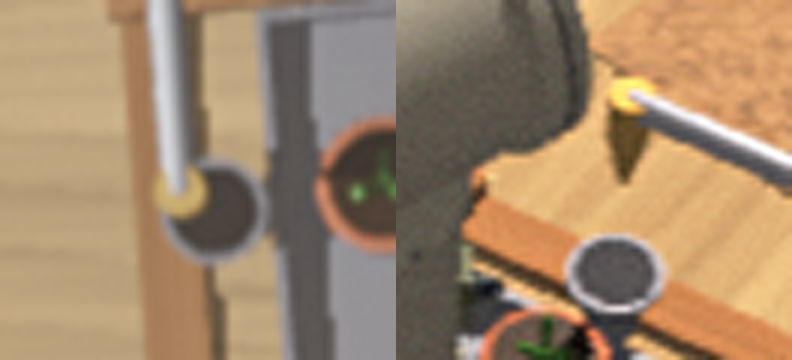

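```bash
python3 - <<'E'
from h import *
np.set_printoptions(precision=4,suppress=True)
T=load('t5')[1];S=load('s5')[1]
a=lambda x,y:(T,190+x/6,195+y/6); b=lambda x,y:(S,275+(x-396)/6,140+y/6)
print('flange',tri(a(181,192),b(632,95)))
print('tip',atz(*b(626,180),.12))
print('cup',tri(a(213,211),b(617,273)),atz(*a(213,211),.051),atz(*b(617,273),.051))
E
```

```text
flange [0.4952 0.0939 0.1726]
tip [0.4997 0.0919 0.12  ]
cup [0.4954 0.0965 0.0425] [0.4934 0.0943 0.051 ] [0.4999 0.0919 0.051 ]
```

The cup and tip agree to about 1–2 mm in both views. Releasing the tab and retreating straight up, with the tap left shut because the needle reads wet.

arm_command(increments="0.8 0 0 0 0; 0.6 0 0 0 0; 0.5 0 0 0 0; 0.5 0 0 0 0; 0.5 0 0 0 0")

```text
t: 37.4
tool_pos: [0.5113, -0.1379, 0.0555]
orientation: [2.156, 2.285, 0.0]
force: [-0.2, -0.1, 0.5]
opening: 0.0447
gripper_force: 0.0
```

arm_command(increments="0.5 0 0 -30 0; 0.5 0 0 -70 0; 0.5 0 0 -115 0; 0.5 0 0 -160 0; 0.5 0 0 -200 0")

```text
t: 37.9
tool_pos: [0.5113, -0.1379, 0.258]
orientation: [2.155, 2.284, 0.001]
force: [0.4, -0.7, 0.4]
opening: 0.0466
gripper_force: 0.0
```

arm_command(increments="0.5 -45 0 0 0; 0.5 -90 0 0 0; 0.5 -120 0 0 0; 0.5 -120 0 0 0; 0.5 -120 0 0 0")

```text
t: 38.4
tool_pos: [0.5179, -0.258, 0.2551]
orientation: [-2.157, -2.283, -0.0]
force: [-0.1, 0.1, -0.7]
opening: 0.0465
gripper_force: 0.0
```

```bash
python3 st.py; python3 - <<'E'
from h import *
a,A=snap('wrist','w9');b,_=snap('top','t6');s,_=snap('scene','s6')
cv2.imwrite('pics/k.png',np.vstack([np.hstack([cv2.resize(a,(400,300)),cv2.resize(s,(400,300))]),np.hstack([cv2.resize(b[190:265,190:290],(400,300),interpolation=2),cv2.resize(s[130:280,240:440],(400,300))])]))
E
```

```text
38.4 [ 0.5179 -0.258   0.2551] op 0.04653767046032939 0.0 [-0.1463  0.0794 -0.6851] [-0.031  -0.1116 -0.0226] yaw 93.24293923033221 q6 -0.60758981796042
```

View pics/k.png

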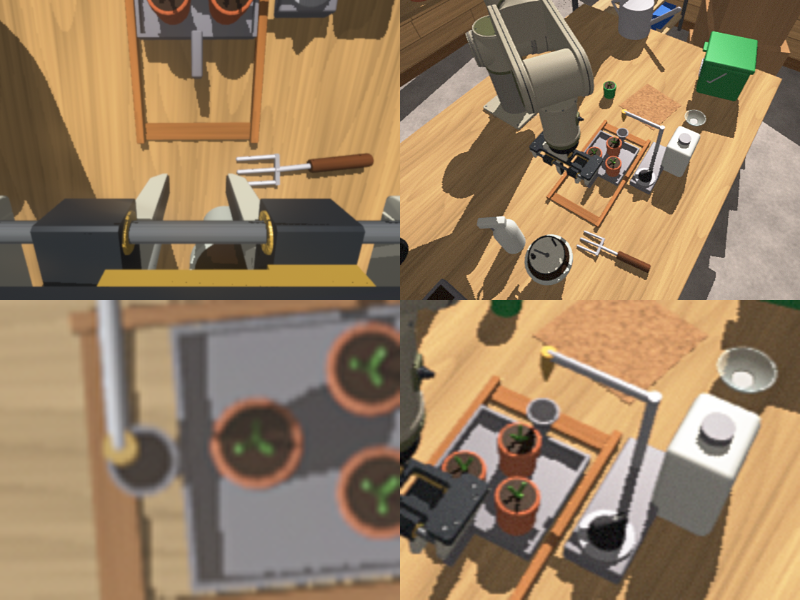

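The mat is empty, the three pots stand upright in the tray, the cup is under the tip at (143,461) in the bottom-left panel, and the sprayer, dish and fork are undisturbed. Handing in.

```bash
python3 -c "
from plant import robot
print(robot.close_job())"
```

```text
the job is handed in; nothing more can be done
None
```

The job is handed in: I shut the tap to its stop, stood all three pots upright in the tray, slid the cup under the drip tip (within about 2 mm by camera), and left the tap shut because the meter reads wet; the hand-in returned no verdict.

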